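# Line up a rock slab under the sampling drill and show the grain-size card to the camera

## Task

Get the record picture of a sampling point ready: first slide the sandstone slab along the bench, keeping it flat on the bench, until its red dot lies right under the tip of the drill bit. Then draw the grain-size card out of its green holder, lean it back so that its printed face looks squarely into the lens of the document camera with its blue heading uppermost and not rolled sideways, and finish while still gripping it, held still in the air about a hand's breadth above the undotted half of the slab, touching nothing but the gripper. The dot must stay under the bit, and the drill, the camera and the other things on the bench are left alone.

Things in the scene. Friction and masses are not known exactly. Their poses are not given: they have to be found in the camera images.
- slab_center (a point): centre of the sawn sandstone slab, sand-coloured with brown bands, 180 x 55 x 26 mm thick, about 0.65 kg, lying loose and flat on the bench (this point is 13 mm above the bench). x axis: along the slab's length towards the end with the red dot; y: across its 55 mm width; z: up. There is room beside its undotted half for gripper fingers
- red_dot (a point): centre of the red paint dot, 12 mm across, on the slab's top face, 60 mm from the slab's centre along its x axis, 26 mm above the bench
- bit_tip (a point): the tip of the thin steel drill bit, 40 mm above the bench, pointing straight down; it hangs from a blue pencil-shaped drill (37 mm across, from 62 to 302 mm above the bench, chuck 16 mm across) at the end of a level boom 262 mm above the bench. The boom runs from the tip along this point's -y axis to the clamp column, 280 mm away on a 170 x 150 mm base plate. All of it is fixed to the bench
- card_center (a point): centre of the grain-size card, a rigid white plate 54 mm wide, 86 mm tall, 8 mm thick, 45 g, standing upright in the holder's slot (this point is 49 mm above the bench then, the top edge 92 mm). x axis: out of the printed face (six sand-coloured discs and a blue heading); y: across the width; z: towards the edge with the blue heading, the top one
- holder: green plastic card holder fixed to the bench, foot 56 x 84 mm, 36 mm high overall; origin at the centre of its underside. Its slot is open upwards, 12 mm wide (x) and 60 mm long (y), its floor 6 mm above the bench and its rim 36 mm above the bench; the card stands in it with the top 56 mm free. Axes as the standing card's: x out of the printed face
- lens (a point): centre of the front glass of the document camera's lens, 325 mm above the bench, on a small white head that looks towards the robot and down about 40 degrees; the head hangs from a slim post on a grey base, fixed to the bench. This point's -x axis is the level direction in which the camera looks
- hammer: rusty iron rock hammer with a dark grip, about 275 mm long, lying loose; a bystander. Origin on the bench under the shaft
- quartz_a: pink quartz crystal, 70 mm long, lying loose; a bystander. Origin on the bench under its middle
- quartz_b: stout pink quartz crystal, 52 mm long, lying loose; a bystander. Origin on the bench under its middle
- tin: dented round aluminium sample tin, 73 mm across, 48 mm high, standing loose; a bystander. Origin at the centre of its underside
- brush: hand brush, about 190 mm long and 20 mm high, lying loose near the left corner of the working area; a bystander. Origin on the bench under it
Things that resemble listed ones, but are neither listed nor needed, are in the scene too. What is meant by the part that bears card_center is not orange or turquoise, and is the larger of those in its own colour.

How it is judged:
By the outcome, as a careful person would: the job done as asked, in the order asked, and still so for the second after the job is handed in, while the arm keeps its last pose, push and grip.
It also fails if it takes over 64 s, if anything falls off the work surface, if the arm or the gripper's body presses on something with over 40 N, if the wrist force passes 120 N, or if a joint passes its speed limit or range.

## Robot

A 6-joint arm with a two-finger parallel gripper is mounted at the origin on the work surface. World frame = base frame: x ahead of the robot, y to its left, z up, the work surface at z = 0. Lengths are in mm, angles in rad, forces in N, time in s.
With the tool pointing down it reaches from about 350 to 975 mm from the base axis. Payload 7.1 kg.
Tool frame: the origin (TCP) lies between the finger pads; the fingertips stand 19 mm ahead of it and the grasp point (between the pads) is the TCP; z points along the fingers, y is the line along which they close (so a half turn about z gives the same grasp; the last joint's range is limited). The gripper opens to 88 mm and grips with 3 to 60 N. Pads are 20 mm wide; open, the fingers measure 115 mm over their backs; the gripper's body (75 mm by 178 mm) begins 61 mm behind the grasp point.
Start: joints at [-1.343, 0.423, 1.63, -0, 1.089, -0.019], TCP at [152.708, -606.041, 241.675] pointing down, gripper open.
Joint ranges: [-3, 3], [-0.9, 2.11], [0.09, 2.58], [-1.31, 4.45], [0.11, 2.69], [-2.54, 2.54]. Speed limits (rad/s): [2.39, 2.39, 3.01, 3.14, 3.14, 3.14].

## Interface

Orientations are given as a rotation vector (axis times angle).
In Python, from workcell import ctrl gives the robot as it stands.
- The arm moves only by the tool arm_command, never from a script. Its argument "series" is a list of rows, each an object with "linear": the shift along the tool's x, y, z in m, a list of three; "turn": the turn about the tool's z in rad. A call has 1 to 10 rows; each row shifts and turns the commanded pose from where the row before left it, along the tool's axes as they then stand; what a row does not reach is not made up. A row lasts 1/10 s, in which the tool goes at most 50 mm and 8.59 degrees, less where a joint would pass 70% of its speed; a pose out of reach is approached as far as the arm can. A call with a gripper value outside its range is refused whole. "jaw" is the opening, from -1 (shut) to 1 (fully open), set as the call begins (left out, the last holds). The fingers move at their own pace and stop on an object; the grip force is fixed at half the most. Time passes only in rows, so rows that do not move let the fingers close. It gives the time, the measured TCP pose, the force, the opening and the grip force at its end, in the units of the state.
- ctrl.get_obs(): the state, without advancing time (a new reading comes with each control period).
- ctrl.get_image(name): name is "scene" or "top" or "wrist"; returns a dict with "frame" (420x560x3 uint8, blue, green, red), "fx", "fy", "cx", "cy" (pixels), "rvec" (rotation vector, rad) and "tvec" (3), from world to camera coordinates, as OpenCV has them. Camera axes: x right, y down, z forward; pixel columns grow to the right and rows downward; lengths in mm; the calibration is good to about 2 mm. A picture is of the moment at which its call begins. There is no depth.
- ctrl.close_job(): hands the job in; it is judged then, once.
The state is a dict: "t": time; "qpos": joint angles; "qvel": joint speeds; "joint_torque": joint torques, N m; "ee_pos": TCP position; "orientation": TCP orientation; "ft_force": force on the tool from outside, world axes, zero at the start; "moment": the same for the moment, N m; "width": finger opening in mm; "grasp_force": force on a finger pad.
Only numpy, scipy, OpenCV 4.12 (cv2) and the standard library are available. Lean on these libraries where they do the work, as an engineer would, in place of code of your own. Each camera call takes 0.05 s, during which the arm holds its last target. There are 200 camera calls.

## Working session

There is one attempt and no reset: what is moved stays moved. The work goes in short steps, Python scripts to look and compute and a tool call to move; the robot and the scene stay as the last step left them, time stands still between calls to the robot, and variables do not carry over. Pictures are saved under pics/ and viewed, at most 11 in all, crops included, and the job is handed in when it is done.

Besides the shell and the picture viewer there is one more tool, called after ">>>" as name(argument=value, ...), one argument or row to a line, values as JSON. arm_command: Moves the arm, as the interface text tells. Its arguments: {"type":"object","properties":{"series":{"type":"array"},"jaw":{"type":"number"}},"required":["series"]}

```bash
ls; mkdir -p pics; cat > h.py <<'E'
import numpy as np, cv2, json
from workcell import ctrl
R=lambda v: cv2.Rodrigues(np.array(v,float))[0]
def snap(name,fn=None):
    im=ctrl.get_image(name)
    f=np.array(im["frame"],np.uint8)
    if fn: cv2.imwrite("pics/"+fn+".png",f)
    return im,f
def ray(im,u,v):
    Rm=R(im["rvec"]); t=np.array(im["tvec"],float).ravel()
    c=-Rm.T@t; d=Rm.T@np.array([(u-im["cx"])/im["fx"],(v-im["cy"])/im["fy"],1]); return c,d/np.linalg.norm(d)
def onz(im,u,v,z):
    c,d=ray(im,u,v); return c+d*(z-c[2])/d[2]
def proj(im,P):
    p=R(im["rvec"])@np.array(P,float).T.reshape(3,-1)+np.array(im["tvec"],float).reshape(3,1)
    return np.c_[im["fx"]*p[0]/p[2]+im["cx"],im["fy"]*p[1]/p[2]+im["cy"]]
def tri(pairs):
    A=np.zeros((3,3));b=np.zeros(3)
    for im,u,v in pairs:
        c,d=ray(im,u,v);M=np.eye(3)-np.outer(d,d);A+=M;b+=M@c
    return np.linalg.solve(A,b)
E
python3 - <<'E'
from h import *
o=ctrl.get_obs(); print(o)
import pickle
s={}
for n in("scene","top"):
    im,f=snap(n,n+"0"); s[n]=im
    print(n,im["fx"],im["cx"],im["cy"],im["rvec"],im["tvec"],ray(im,280,210))
pickle.dump(s,open("s0.pkl","wb"))
E
```

```text
pics
{'t': 0.0, 'qpos': array([-1.34299291e+00,  4.23807172e-01,  1.63068214e+00, -2.67832665e-05,
        1.08861633e+00, -1.90045814e-02]), 'qvel': array([-5.60264312e-05, -7.59643561e-04,  3.64945673e-04, -3.09408874e-04,
       -6.39400272e-04, -2.28878115e-04]), 'joint_torque': array([ 9.97203533e-04, -5.44628656e+01, -2.73666930e+01,  6.44274708e-02,
        2.29074742e-02, -1.06570149e-04]), 'ee_pos': array([ 152.58986075, -605.54214671,  240.92579444]), 'orientation': array([-3.11620878e+00, -3.86536327e-01,  2.84585508e-04]), 'ft_force': array([ 0.24909386,  0.43898081, -0.11483173]), 'moment': array([-0.03249344, -0.05762294, -0.00107139]), 'grasp_force': 0.0, 'width': 87.7126172740829}
scene 428.4327995604248 273.4599662763874 218.57546403097507 [ 1.58512404  1.71770489 -0.86681428] [   7.28288745 -118.92643736 1677.78174545] (array([1434.14887264,   77.1997984 ,  875.44578676]), array([-0.82593549, -0.0322465 , -0.56284165]))
top 452.8482965824285 280.62801917532573 217.16377168075508 [ 2.17382062 -2.11007212  0.13268783] [  24.07649343  549.70725894 1359.06601615] (array([ 355.36359074,   16.10461937, 1422.41890593]), array([ 0.15396908,  0.01923528, -0.98788842]))
```

View pics/scene0.png

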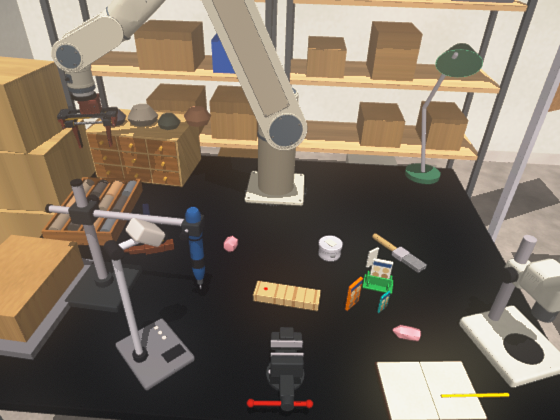

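View pics/top0.png

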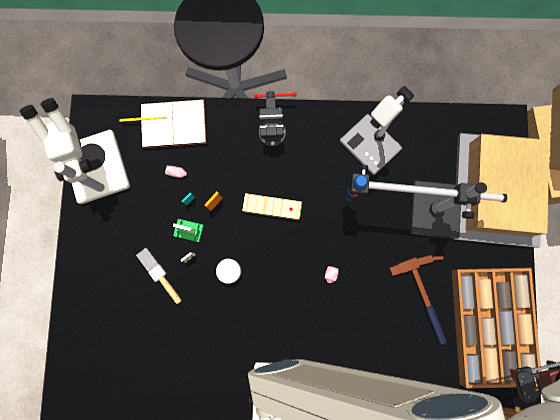

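```bash
python3 - <<'E'
import cv2,numpy as np
s=cv2.imread("pics/scene0.png");t=cv2.imread("pics/top0.png")
def c(i,u,v,w,h,W,H): return cv2.resize(i[v:v+h,u:u+w],(W,H),interpolation=cv2.INTER_CUBIC)
a=c(s,340,230,80,60,400,300) # holder x5
b=c(s,90,200,133,100,400,300) # x3
d=c(t,160,180,80,60,400,300) # x5
e=c(t,335,80,100,75,400,300)# x4? 
e=c(t,320,75,133,100,400,300)
cv2.imwrite("pics/m1.png",np.vstack([np.hstack([a,b]),np.hstack([d,e])]))
E
```

```text
(no output)
```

View pics/m1.png

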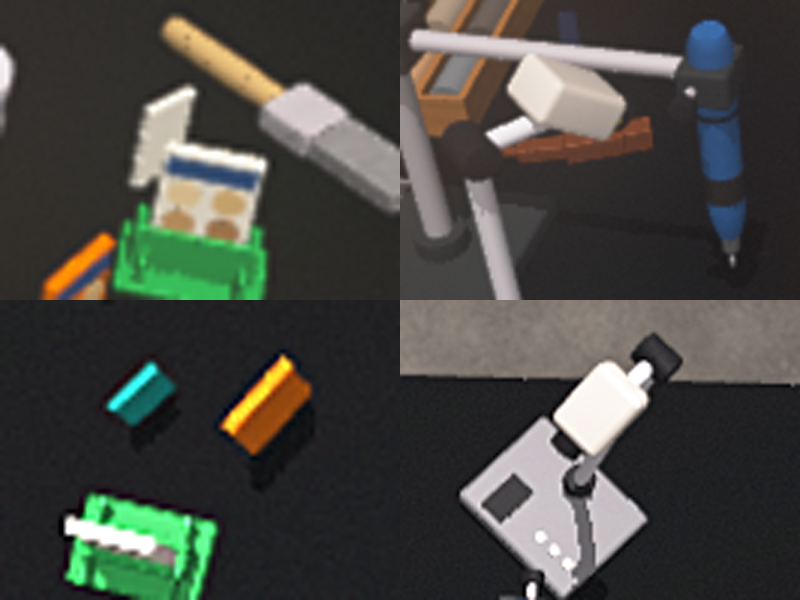

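```bash
cat >> h.py <<'E'
import pickle
E
python3 - <<'E'
from h import *
np.set_printoptions(precision=1,suppress=True)
s=pickle.load(open("s0.pkl","rb"));S,T=s["scene"],s["top"]
for n,im in s.items():
    f=np.array(im["frame"]);hsv=cv2.cvtColor(f,cv2.COLOR_BGR2HSV)
    if n=="scene": roi=(240,275,90,50)
    else: roi=(235,185,75,40)
    x,y,w,h=roi; r=hsv[y:y+h,x:x+w]
    red=((r[...,0]<6)|(r[...,0]>174))&(r[...,1]>150)&(r[...,2]>80)
    ys,xs=np.nonzero(red); u,v=xs.mean()+x,ys.mean()+y
    print(n,"dot",len(xs),onz(im,u,v,26))
    if n=="top":
        m=(r[...,2]>90).astype(np.uint8)
        c=max(cv2.findContours(m,0,2)[0],key=cv2.contourArea)
        q=cv2.minAreaRect(c);b=cv2.boxPoints(q)+[x,y];print("slab",np.array([onz(im,*p,20) for p in b]), onz(im,q[0][0]+x,q[0][1]+y,20))
    g=(hsv[...,0]>50)&(hsv[...,0]<75)&(hsv[...,1]>120)&(hsv[...,2]>60); g[:200 if n=="top" else 240]=0;g[300:]=0
    c=max(cv2.findContours(g.astype(np.uint8),0,2)[0],key=cv2.contourArea);q=cv2.minAreaRect(c)
    print("holder",q,np.array([onz(im,*p,20)for p in cv2.boxPoints(q)]))
k=lambda x,y:(90+(x-400)/3.,200+y/3.)
print("tip scene",k(732,265),onz(S,*k(732,265),40))
print("blue top",onz(T,360.5,181.5,302), "scene top", onz(S,*k(708,30),302))
print("knuckle",tri([(S,*k(475,150)),(T,320+257/3,75+55/3)]))
print("head",tri([(S,*k(565,95)),(T,320+203/3,75+108/3)]))
print("post base",onz(T,380,137,15), "col base", onz(T,435,212,8))
for n,p in dict(tin=(228,271),qa=(176,171),qb=(331,274),ham=(425,290),hamhead=(415,264),brush=(160,277),orange=(213,201),turq=(188,199),white2=(188,258)).items(): print(n,onz(T,*p,15))
E
```

```text
scene dot 5 [578.3  10.   26. ]
holder ((378.092041015625, 281.7439880371094), (30.32108497619629, 17.8885440826416), 10.30484676361084) [[545.6 280.2  20. ]
 [470.6 296.8  20. ]
 [486.3 381.8  20. ]
 [559.7 361.4  20. ]]
top dot 7 [577.1  10.   26. ]
slab [[566.9 163.9  20. ]
 [626.9 157.6  20. ]
 [604.3 -25.1  20. ]
 [544.7 -17.7  20. ]] [585.6  69.5  20. ]
holder ((187.7941436767578, 229.8235321044922), (27.649059295654297, 18.675243377685547), 14.03624439239502) [[483.7 377.4  20. ]
 [541.1 366.8  20. ]
 [522.4 281.3  20. ]
 [465.3 292.4  20. ]]
tip scene (200.66666666666669, 288.3333333333333) [ 607.9 -164.1   40. ]
blue top [ 608.5 -162.7  302. ] scene top [ 612.9 -161.1  302. ]
knuckle [ 824.  -262.8  346.7]
head [ 774.1 -217.5  355.8]
post base [ 820.8 -270.    15. ] col base [ 583.4 -443.9    8. ]
tin [379.3 198.3  15. ]
qa [691.2 379.5  15. ]
qb [ 379.8 -119.7   15. ]
ham [ 340.  -407.2   15. ]
hamhead [ 418.3 -377.6   15. ]
brush [354.5 408.   15. ]
orange [597.4 256.1  15. ]
turq [601.6 335.7  15. ]
white2 [415.6 324.7  15. ]
```

>>> arm_command(
  series=[
    {"linear":[0,0,0],"turn":-0.12},
    {"linear":[0,0,0],"turn":-0.12},
    {"linear":[0,0,0],"turn":-0.12},
    {"linear":[0,0,0],"turn":-0.12},
    {"linear":[0,0,0],"turn":-0.12},
    {"linear":[0,0,0],"turn":-0.12},
    {"linear":[0,0,0],"turn":-0.12},
    {"linear":[0,0,0],"turn":-0.12},
    {"linear":[0,0,0],"turn":-0.12},
    {"linear":[0,0,0],"turn":-0.12},
  ],
)

```text
t: 1.1
ee_pos: [152.7, -605.7, 241.2]
orientation: [-2.349, -2.085, -0.001]
ft_force: [-0.7, -0.2, 0.6]
width: 87.7
grasp_force: 0.0
```

>>> arm_command(
  series=[
    {"linear":[0.035,0.015,0],"turn":0},
    {"linear":[0.035,0.015,0],"turn":0},
    {"linear":[0.035,0.015,0],"turn":0},
    {"linear":[0.035,0.015,0],"turn":0},
    {"linear":[0.035,0.015,0],"turn":0},
    {"linear":[0.035,0.015,0],"turn":0},
    {"linear":[0.035,0.015,0],"turn":0},
    {"linear":[0.035,0.015,0],"turn":0},
    {"linear":[0.035,0.015,0],"turn":0},
    {"linear":[0.035,0.015,0],"turn":0},
  ],
)

```text
t: 2.1
ee_pos: [345.2, -275.8, 241.6]
orientation: [-2.355, -2.079, -0.0]
ft_force: [0.7, 0.3, 0.3]
width: 87.9
grasp_force: 0.0
```

>>> arm_command(
  series=[
    {"linear":[0.0417,0.0197,0],"turn":0},
    {"linear":[0.0417,0.0197,0],"turn":0},
    {"linear":[0.0417,0.0197,0],"turn":0},
    {"linear":[0.0417,0.0197,0],"turn":0},
    {"linear":[0.0417,0.0197,0],"turn":0},
    {"linear":[0.0417,0.0197,0],"turn":0},
    {"linear":[0.0417,0.0197,0],"turn":0},
    {"linear":[0.0417,0.0197,0],"turn":0},
    {"linear":[0.0417,0.0197,0],"turn":0},
    {"linear":[0.0417,0.0197,0],"turn":0},
  ],
)

```text
t: 3.1
ee_pos: [592.4, 114.0, 241.3]
orientation: [-2.354, -2.08, 0.001]
ft_force: [0.8, -0.1, 0.5]
width: 88.0
grasp_force: 0.0
```

```bash
python3 - <<'E'
from h import *
np.set_printoptions(precision=3,suppress=True)
o=ctrl.get_obs();print(o["ee_pos"],o["orientation"],o["qpos"])
im,f=snap("wrist","w1");print(ray(im,280,210),im["fx"])
pickle.dump(im,open("w1.pkl","wb"))
hsv=cv2.cvtColor(f,cv2.COLOR_BGR2HSV)
red=(((hsv[...,0]<6)|(hsv[...,0]>174))&(hsv[...,1]>150)&(hsv[...,2]>80)).astype(np.uint8)
for c in sorted(cv2.findContours(red,0,2)[0],key=cv2.contourArea)[-3:]:
    q=cv2.minAreaRect(c);print(q,onz(im,*q[0],26))
E
```

```text
[592.406 113.996 241.314] [-2.354 -2.08   0.001] [ 0.17   0.392  1.679 -0.     1.071  0.294]
(array([601.191, 190.578, 382.807]), array([-0.022, -0.291, -0.956])) 291.5475213363764
((275.0, 261.0), (6.0, 6.0), 90.0) [577.553  11.338  26.   ]
```

View pics/w1.png

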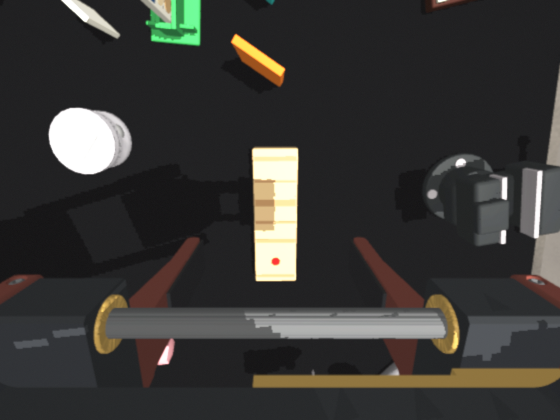

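>>> arm_command(
  series=[
    {"linear":[0,-0.0015,0.035],"turn":0},
    {"linear":[0,0,0.035],"turn":0},
    {"linear":[0,0,0.035],"turn":0},
    {"linear":[0,0,0.03],"turn":0},
    {"linear":[0,0,0.025],"turn":0},
    {"linear":[0,0,0.02],"turn":0},
    {"linear":[0,0,0.016],"turn":0},
    {"linear":[0,0,0.012],"turn":0},
    {"linear":[0,0,0.01],"turn":0},
    {"linear":[0,0,0],"turn":0},
  ],
)

```text
t: 4.15
ee_pos: [589.9, 112.3, 22.7]
orientation: [-2.354, -2.079, 0.002]
ft_force: [-0.3, 0.4, -0.5]
width: 87.9
grasp_force: 0.0
```

>>> arm_command(
  series=[
    {"linear":[0,0,0],"turn":0},
    {"linear":[0,0,0],"turn":0},
    {"linear":[0,0,0],"turn":0},
    {"linear":[0,0,0],"turn":0},
    {"linear":[0,0,0],"turn":0},
    {"linear":[0,0,0],"turn":0},
    {"linear":[0,0,0],"turn":0},
    {"linear":[0,0,0],"turn":0},
    {"linear":[0,0,0],"turn":0},
    {"linear":[0,0,0],"turn":0},
  ],
  jaw=-1,
)

```text
t: 5.15
ee_pos: [590.7, 112.4, 24.2]
orientation: [2.355, 2.079, 0.001]
ft_force: [-0.5, 0.2, 5.0]
width: 54.7
grasp_force: 30.0
```

```bash
cat >> h.py <<'E'
def dot(im,roi):
    f=np.array(im["frame"],np.uint8);x,y,w,h=roi
    r=f[y:y+h,x:x+w].astype(float)
    wt=np.clip(r[...,2]-np.maximum(r[...,1],r[...,0])*1.0-40,0,None)
    # red: green far below red
    wt=np.where(r[...,1]<0.55*r[...,2],wt,0)
    ys,xs=np.mgrid[y:y+h,x:x+w]; 
    return (wt*xs).sum()/wt.sum(),(wt*ys).sum()/wt.sum(),wt.astype(bool).sum()
E
python3 - <<'E'
from h import *
np.set_printoptions(precision=1,suppress=True)
o=ctrl.get_obs();print(o["ee_pos"],o["orientation"],o["width"],o["grasp_force"],o["ft_force"])
S,f=snap("scene","s2");T,f=snap("top","t2")
a=dot(S,(240,275,90,50));b=dot(T,(235,185,75,40))
print(a,onz(S,*a[:2],26),b,onz(T,*b[:2],26))
def c(i,u,v,w,h,W,H): return cv2.resize(i[v:v+h,u:u+w],(W,H),interpolation=cv2.INTER_CUBIC)
s=np.array(S["frame"],np.uint8);t=np.array(T["frame"],np.uint8)
cv2.imwrite("pics/m2.png",np.vstack([np.hstack([c(s,245,250,80,60,400,300),c(s,170,245,80,60,400,300)]),np.hstack([c(t,240,175,80,60,400,300),c(t,320,155,80,60,400,300)])]))
E
```

```text
[590.7 112.4  24.2] [2.4 2.1 0. ] 54.71394402387292 29.996389746665955 [-0.5  0.2  5. ]
(np.float64(265.3622222222222), np.float64(288.1785185185185), np.int64(11)) [577.4  10.3  26. ] (np.float64(290.5212888377445), np.float64(208.6915995397008), np.int64(11)) [578.1  10.6  26. ]
```

View pics/m2.png

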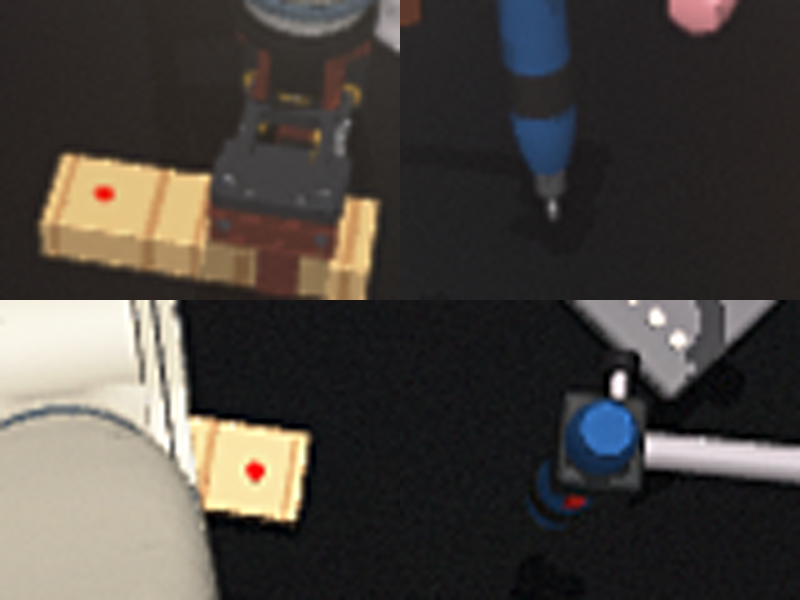

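>>> arm_command(
  series=[
    {"linear":[-0.01,0.003,0],"turn":0},
    {"linear":[-0.017,0.005,0],"turn":0},
    {"linear":[-0.02,0.006,0],"turn":0},
    {"linear":[-0.02,0.006,0],"turn":0},
    {"linear":[-0.02,0.006,0],"turn":0},
    {"linear":[-0.02,0.006,0],"turn":0},
    {"linear":[-0.02,0.006,0],"turn":0},
    {"linear":[-0.017,0.005,0],"turn":0},
    {"linear":[-0.01,0.004,0],"turn":0},
    {"linear":[-0.005,0.002,0],"turn":0},
  ],
)

```text
t: 6.25
ee_pos: [619.7, -51.6, 24.2]
orientation: [-2.356, -2.077, -0.002]
ft_force: [-1.7, 6.8, 6.6]
width: 54.5
grasp_force: 30.0
```

```bash
python3 - <<'E'
from h import *
np.set_printoptions(precision=1,suppress=True)
o=ctrl.get_obs();print(o["ee_pos"],o["orientation"],o["width"],o["grasp_force"],o["ft_force"])
S,s=snap("scene","s3");T,t=snap("top","t3");W,w=snap("wrist","w3")
pickle.dump((S,T,W),open("s3.pkl","wb"))
a=dot(S,(180,270,60,50));print(a,onz(S,*a[:2],26))
print("tip",onz(S,200.5,288,40),"dome",onz(T,361.2,181,302))
print("bit axis proj top", [proj(T,[[608,-164,z]])[0] for z in (40,62,262,302)])
def c(i,u,v,w,h,W,H): return cv2.resize(i[v:v+h,u:u+w],(W,H),interpolation=cv2.INTER_CUBIC)
cv2.imwrite("pics/m3.png",np.vstack([np.hstack([c(s,180,260,64,48,400,300),c(t,320,165,64,48,400,300)]),np.hstack([cv2.resize(w,(400,300)),c(w,200,250,160,120,400,300)])]))
E
```

```text
[619.7 -51.6  24.2] [-2.4 -2.1 -0. ] 54.5451242517881 29.994679391384125 [-1.7  6.8  6.6]
(np.float64(204.98945147679325), np.float64(291.93319268635724), np.int64(11)) [ 606.6 -153.5   26. ]
tip [ 606.7 -164.8   40. ] dome [ 609.8 -164.4  302. ]
bit axis proj top [array([347.3, 200. ]), array([348.2, 198.7]), array([358.5, 185. ]), array([361. , 181.7])]
```

View pics/m3.png

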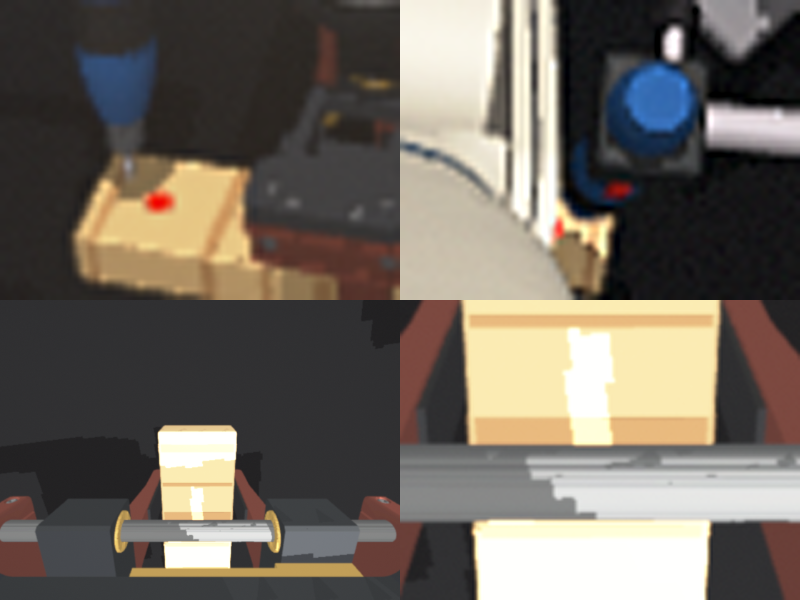

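>>> arm_command(
  series=[
    {"linear":[-0.003,0.001,0],"turn":0},
    {"linear":[-0.004,0.001,0],"turn":0},
    {"linear":[-0.0035,0.001,0],"turn":0},
    {"linear":[0,0,0],"turn":0},
    {"linear":[0,0,0],"turn":0},
  ],
)

```text
t: 6.9
ee_pos: [621.4, -61.8, 24.2]
orientation: [2.355, 2.079, 0.001]
ft_force: [-0.3, 2.7, 5.8]
width: 55.0
grasp_force: 30.0
```

>>> arm_command(
  series=[
    {"linear":[0,0,0],"turn":0},
    {"linear":[0,0,0],"turn":0},
    {"linear":[0,0,0],"turn":0},
    {"linear":[0,0,0],"turn":0},
    {"linear":[0,0,0],"turn":0},
    {"linear":[0,0,0],"turn":0},
  ],
  jaw=1,
)

```text
t: 7.5
ee_pos: [621.0, -62.3, 23.6]
orientation: [-2.355, -2.079, 0.0]
ft_force: [0.4, -0.6, -0.3]
width: 87.4
grasp_force: 0.0
```

>>> arm_command(
  series=[
    {"linear":[0,0,-0.005],"turn":0},
    {"linear":[0,0,-0.015],"turn":0},
    {"linear":[0,0,-0.025],"turn":0},
    {"linear":[0,0,-0.03],"turn":0},
    {"linear":[0,0,-0.03],"turn":0},
    {"linear":[0,0,-0.03],"turn":0},
    {"linear":[0,0,-0.03],"turn":0},
    {"linear":[0,0,-0.03],"turn":0},
    {"linear":[0,0,-0.02],"turn":0},
    {"linear":[0,0,-0.005],"turn":0},
  ],
)

```text
t: 8.5
ee_pos: [622.4, -62.4, 247.8]
orientation: [2.351, 2.077, 0.006]
ft_force: [-0.7, -0.4, -0.5]
width: 87.8
grasp_force: 0.0
```

```bash
python3 - <<'E'
from h import *
np.set_printoptions(precision=1,suppress=True)
o=ctrl.get_obs();print(o["ee_pos"],o["orientation"],o["width"])
S,s=snap("scene","s4");T,t=snap("top","t4");W,w=snap("wrist","w4")
pickle.dump((S,T,W),open("s4.pkl","wb"))
a=dot(S,(180,270,60,50));print(a,onz(S,*a[:2],26))
print("W cam",ray(W,280,210),"dot/bit expected",proj(W,[[608.5,-164.3,26],[608.5,-164.3,40],[608.5,-164.3,302]]))
def c(i,u,v,w,h,W,H): return cv2.resize(i[v:v+h,u:u+w],(W,H),interpolation=cv2.INTER_CUBIC)
cv2.imwrite("pics/m4.png",np.vstack([np.hstack([c(s,180,260,64,48,400,300),c(t,320,165,64,48,400,300)]),np.hstack([cv2.resize(w,(400,300)),c(w,220,220,120,90,400,300)])]))
E
```

```text
[622.4 -62.4 247.8] [2.4 2.1 0. ] 87.81013649086606
(np.float64(201.46012269938652), np.float64(292.17714723926383), np.int64(12)) [ 608.4 -162.9   26. ]
W cam (array([629.7,  14.3, 386.6]), array([-0. , -0.3, -1. ])) dot/bit expected [[276.  259.2]
 [276.  264. ]
 [278.  535.7]]
```

View pics/m4.png

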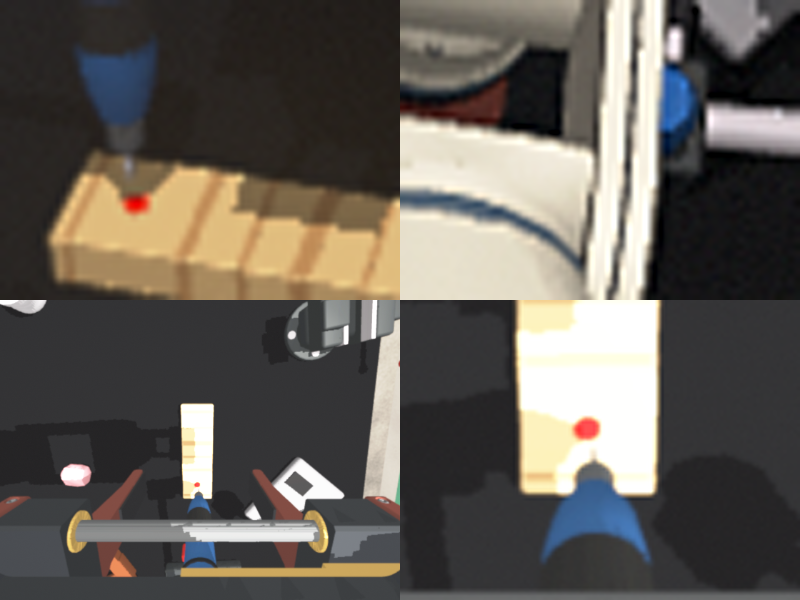

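```bash
python3 - <<'E'
from h import *
np.set_printoptions(precision=1,suppress=True)
S,T,W=pickle.load(open("s4.pkl","rb"))
w=np.array(W["frame"],np.uint8);hsv=cv2.cvtColor(w,cv2.COLOR_BGR2HSV)
a=dot(W,(250,235,60,50));print("dotW",a,onz(W,*a[:2],26))
for r in range(274,312,3):
    m=(hsv[r,240:320,0]>95)&(hsv[r,240:320,0]<125)&(hsv[r,240:320,1]>90);x=np.nonzero(m)[0]+240
    print(r,(x.min(),x.max(),x.mean()) if len(x) else None,end=" ")
print()
for r in range(258,272): print(r,w[r,270:288,1])
for x in(608.5,610,612,614): print(x,[proj(W,[[x,-164.3,z]])[0] for z in (40,55,70,90,120)])
s=np.array(S["frame"],np.uint8)
for r in range(283,296): print(r,s[r,194:208].max(-1),s[r,194:208,0])
E
```

```text
dotW (np.float64(275.40587138863003), np.float64(258.2705032618826), np.int64(35)) [ 607.9 -162.9   26. ]
274 (np.int64(275), np.int64(281), np.float64(278.0)) 277 (np.int64(273), np.int64(283), np.float64(278.0)) 280 (np.int64(268), np.int64(288), np.float64(278.0)) 283 (np.int64(267), np.int64(290), np.float64(278.5)) 286 (np.int64(265), np.int64(291), np.float64(278.0)) 289 (np.int64(264), np.int64(292), np.float64(278.0)) 292 (np.int64(263), np.int64(293), np.float64(277.3076923076923)) 295 (np.int64(263), np.int64(294), np.float64(278.5)) 298 (np.int64(263), np.int64(294), np.float64(278.5)) 301 None 304 None 307 None 310 None 
258 [240 216 120  60  65  80  82  82  82 139 254 255 255 255 255 255 255 255]
259 [240 220 134  64  64  80  82  81  85 153 254 255 255 255 255 255 255 255]
260 [241 228 171 100  73  82  83  88 114 213 255 255 255 255 255 255 255 255]
261 [242 240 225 172 133 138 132 162 221 254 255 255 255 255 255 255 255 255]
262 [242 242 242 236 243 253 252 254 255 255 255 255 255 255 255 255 255 255]
263 [242 245 253 255 255 255 255 255 255 255 255 255 255 255 255 255 
[... 1916 characters left out ...]
6 216 132 119 120 122 136 148 218 226 225] [ 95 116 127 128 118  77  70  70  71  72  84 119 127 127]
291 [205 222 224 225 222 146 139 143 159 225 222 226 225 224] [101 123 127 128 124  77  48  33  38  74 121 128 127 126]
292 [217 224 223 224 225 224 231 232 232 235 226 224 224 224] [115 126 125 126 125  96  24   0   0  52 125 127 126 126]
293 [223 224 223 223 224 225 227 233 234 231 224 224 224 223] [124 126 126 126 128 119  51  18  38  79 125 127 126 126]
294 [224 224 224 224 224 224 223 217 224 224 224 223 224 224] [127 126 126 126 127 127 118 102 119 122 128 126 127 126]
295 [225 224 224 224 224 224 224 223 224 224 224 224 224 224] [127 126 126 126 126 126 127 125 128 127 126 127 126 126]
```

>>> arm_command(
  series=[
    {"linear":[0,0,0.03],"turn":0},
    {"linear":[0,0,0.035],"turn":0},
    {"linear":[0,0,0.035],"turn":0},
    {"linear":[0,0,0.03],"turn":0},
    {"linear":[0,0,0.03],"turn":0},
    {"linear":[0,0,0.025],"turn":0},
    {"linear":[0,0,0.017],"turn":0},
    {"linear":[0,0,0.012],"turn":0},
    {"linear":[0,0,0.009],"turn":0},
    {"linear":[0,0,0],"turn":0},
  ],
)

```text
t: 9.65
ee_pos: [621.1, -62.3, 20.3]
orientation: [-2.355, -2.079, 0.0]
ft_force: [-0.4, -1.2, 0.1]
width: 87.7
grasp_force: 0.0
```

>>> arm_command(
  series=[
    {"linear":[0,0,0],"turn":0},
    {"linear":[0,0,0],"turn":0},
    {"linear":[0,0,0],"turn":0},
    {"linear":[0,0,0],"turn":0},
    {"linear":[0,0,0],"turn":0},
    {"linear":[0,0,0],"turn":0},
    {"linear":[0,0,0],"turn":0},
    {"linear":[0,0,0],"turn":0},
  ],
  jaw=-1,
)

```text
t: 10.45
ee_pos: [621.3, -62.3, 21.0]
orientation: [2.354, 2.079, 0.0]
ft_force: [-0.3, -0.3, 3.6]
width: 54.7
grasp_force: 30.0
```

>>> arm_command(
  series=[
    {"linear":[-0.0006,0.001,0],"turn":0},
    {"linear":[-0.0006,0.001,0],"turn":0},
    {"linear":[-0.0006,0.0008,0],"turn":0},
    {"linear":[0,0,0],"turn":0},
    {"linear":[0,0,0],"turn":0},
    {"linear":[0,0,0],"turn":0},
  ],
)

```text
t: 11.05
ee_pos: [622.3, -63.3, 21.0]
orientation: [-2.353, -2.077, 0.002]
ft_force: [-5.7, 6.5, 11.0]
width: 54.7
grasp_force: 30.0
```

>>> arm_command(
  series=[
    {"linear":[0,0,0],"turn":0},
    {"linear":[0,0,0],"turn":0},
    {"linear":[0,0,0],"turn":0},
    {"linear":[0,0,0],"turn":0},
    {"linear":[0,0,0],"turn":0},
    {"linear":[0,0,0],"turn":0},
  ],
  jaw=1,
)

```text
t: 11.65
ee_pos: [623.6, -64.5, 20.6]
orientation: [-2.355, -2.079, 0.0]
ft_force: [0.1, -0.1, -0.8]
width: 87.7
grasp_force: 0.0
```

>>> arm_command(
  series=[
    {"linear":[0,0,-0.005],"turn":0},
    {"linear":[0,0,-0.015],"turn":0},
    {"linear":[0,0,-0.025],"turn":0},
    {"linear":[0,0,-0.03],"turn":0},
    {"linear":[0,0,-0.03],"turn":0},
    {"linear":[0,0,-0.03],"turn":0},
    {"linear":[0,0,-0.03],"turn":0},
    {"linear":[0,0,-0.03],"turn":0},
    {"linear":[0,0,-0.02],"turn":0},
    {"linear":[0,0,-0.01],"turn":0},
  ],
)

```text
t: 12.65
ee_pos: [624.5, -64.5, 249.3]
orientation: [2.352, 2.077, 0.005]
ft_force: [0.3, -0.0, -0.4]
width: 88.1
grasp_force: 0.0
```

```bash
python3 - <<'E'
from h import *
np.set_printoptions(precision=1,suppress=True)
o=ctrl.get_obs();print(o["ee_pos"],o["orientation"],o["width"],o["qpos"])
S,s=snap("scene","s5");W,w=snap("wrist","w5")
a=dot(S,(180,270,60,50));print(a,onz(S,*a[:2],26))
a=dot(W,(250,235,60,50));print("dotW",a,onz(W,*a[:2],26))
for r in range(260,272): print(r,w[r,270:288,1])
print([proj(W,[[x,-164.6,z] for z in (40,50)]) for x in (608,611)])
E
```

```text
[624.5 -64.5 249.3] [2.4 2.1 0. ] 88.1405622796081 [-0.1  0.4  1.6  0.   1.1  0. ]
(np.float64(200.7911247130834), np.float64(292.2716143840857), np.int64(12)) [ 608.9 -164.7   26. ]
dotW (np.float64(273.0149936467598), np.float64(255.95578144853874), np.int64(32)) [ 608.9 -163.6   26. ]
260 [246 252 254 252 244 252 255 255 255 255 255 255 255 255 255 255 255 255]
261 [255 255 255 255 253 254 255 255 255 255 255 255 255 255 255 255 255 255]
262 [255 255 255 255 232 250 255 255 255 255 255 255 255 255 255 255 255 255]
263 [255 255 255 255 222 246 255 255 255 255 255 255 255 255 255 255 255 255]
264 [255 255 255 254 199 229 255 255 255 255 255 255 255 255 255 255 255 255]
265 [255 255 245 214 135 159 223 252 255 255 255 255 255 255 255 255 255 255]
266 [255 202 132 117 104 110 125 157 239 255 255 255 255 255 255 255 255 255]
267 [197 117 102 101 101 102 107 116 144 225 255 255 255 255 255 255 255 255]
268 [117 102 101 102 103 104 107 113 117 157 252 255 255 255 255 255 255 255]
269 [106 102 101 102 102 103 103 108 116 132 222 255 255 255 255 255 255 255]
270 [100 101  98  98  99  98  99 101 109 126 184 250 255 255 255 255 255 255]
271 [ 96  95  94  94  94  94  94  95 101 116 168 250 255 255 255 255 255 255]
[array([[272.4, 261.4],
       [272.4, 264.9]]), array([[274.6, 261.1],
       [274.7, 264.7]])]
```

>>> arm_command(
  series=[
    {"linear":[0.0375,-0.017,0],"turn":0},
    {"linear":[0.0375,-0.017,0],"turn":0},
    {"linear":[0.0375,-0.017,0],"turn":0},
    {"linear":[0.0375,-0.017,0],"turn":0},
    {"linear":[0.0375,-0.017,0],"turn":0},
    {"linear":[0.0375,-0.017,0],"turn":0},
    {"linear":[0.0375,-0.017,0],"turn":0},
    {"linear":[0.0375,-0.017,0],"turn":0},
    {"linear":[0.0375,-0.017,0],"turn":0},
    {"linear":[0.0375,-0.017,0],"turn":0},
  ],
)

```text
t: 13.75
ee_pos: [499.8, 329.8, 244.3]
orientation: [-2.355, -2.079, 0.004]
ft_force: [1.2, -0.1, 0.4]
width: 88.0
grasp_force: 0.0
```

>>> arm_command(
  series=[
    {"linear":[0,0,0],"turn":-0.148},
    {"linear":[0,0,0],"turn":-0.148},
    {"linear":[0,0,0],"turn":-0.148},
    {"linear":[0,0,0],"turn":-0.148},
    {"linear":[0,0,0],"turn":-0.148},
    {"linear":[0,0,0],"turn":-0.148},
    {"linear":[0,0,0],"turn":-0.148},
    {"linear":[0,0,0],"turn":-0.148},
    {"linear":[0,0,0],"turn":-0.148},
    {"linear":[0,0,0],"turn":-0.148},
  ],
)

```text
t: 14.75
ee_pos: [500.6, 328.2, 244.2]
orientation: [-0.327, -3.122, 0.003]
ft_force: [0.0, -0.8, -0.2]
width: 88.2
grasp_force: 0.0
```

```bash
python3 - <<'E'
from h import *
np.set_printoptions(precision=2,suppress=True)
o=ctrl.get_obs();print(o["ee_pos"],R(o["orientation"])[:2,0],o["qpos"])
W,w=snap("wrist","w6");T,t=snap("top","t6");S,s=snap("scene","s6");pickle.dump((W,T,S),open("s6.pkl","wb"))
def c(i,u,v,w,h,W,H): return cv2.resize(i[v:v+h,u:u+w],(W,H),interpolation=cv2.INTER_CUBIC)
cv2.imwrite("pics/m6.png",np.vstack([np.hstack([c(s,110,205,64,48,400,300),c(t,365,85,56,42,400,300)]),np.hstack([c(w,80,50,400,300,400,300),c(s,85,225,120,90,400,300)])]))
E
```

```text
[500.56 328.24 244.16] [-0.98  0.21] [ 0.56  0.38  1.69  0.    1.07 -0.8 ]
```

View pics/m6.png

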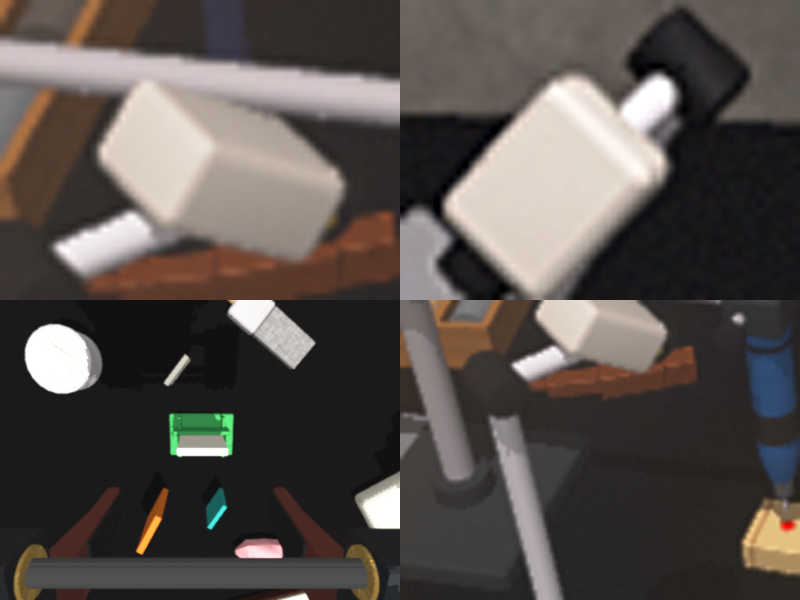

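```bash
python3 - <<'E'
from h import *
np.set_printoptions(precision=1,suppress=True)
W,T,S=pickle.load(open("s6.pkl","rb"))
print("card top",onz(W,282.5,202,92),onz(W,257,202,92),onz(W,308.5,202,92))
print("holder front rim",onz(W,281,206,36),"back foot",onz(W,281,163,10))
ks=lambda x,y:(S,110+x/6.25-.0,205+y/6.25); kt=lambda x,y:(T,365+(x-400)/7.143,85+y/7.143)
E=tri([ks(343,183),kt(447,207)]);G=tri([ks(270,118),kt(540,293)]);C=tri([ks(215,150),kt(548,90)]);B=tri([ks(147,82),kt(643,182)])
print("E",E,"G",G,"C",C,"B",B,"len",np.linalg.norm(E-C),np.linalg.norm(G-B),np.linalg.norm(E-G),np.linalg.norm(B-C))
ax=(E-C+G-B);ax/=np.linalg.norm(ax);print("axis",ax,np.degrees(np.arctan2(ax[1],ax[0])),np.degrees(np.arcsin(ax[2])))
base=[(340.7,139.3),(369,114.3),(402.3,148.3),(373.3,174.3)]
b=np.array([onz(T,*p,14) for p in base]);print(b,b.mean(0))
for i in range(4):
    d=b[(i+1)%4]-b[i];print(np.degrees(np.arctan2(d[1],d[0]))%90,np.linalg.norm(d))
for h in (138,139,140):
  pass
print("knuckle", tri([ks(-15,235),kt(688,60)]))
E
```

```text
card top [504.4 333.4  92. ] [498.8 307.3  92. ] [510. 360.  92.]
holder front rim [524.4 328.5  36. ] back foot [475.4 339.1  10. ]
E [ 768.6 -179.8  347.8] G [ 738.2 -212.1  349.2] C [ 797.7 -207.3  380.9] B [ 765.9 -239.   381.7] len 51.88113921097871 50.43805586122362 44.35993444013361 44.90215937102293
axis [-0.6  0.5 -0.6] 136.24336656081437 -39.817440419125475
[[ 810.2 -144.3   14. ]
 [ 896.3 -234.7   14. ]
 [ 785.6 -341.2   14. ]
 [ 698.  -249.    14. ]] [ 797.5 -242.3   14. ]
43.62630656747548 124.8075047516871
43.91643135586307 153.661008450788
43.53681781585945 127.2436753571661
43.00732544483586 153.46925570775653
knuckle [ 821.  -266.7  360.2]
```

>>> arm_command(
  series=[
    {"linear":[-0.0026,0.0059,0.02],"turn":0},
    {"linear":[0,0,0.03],"turn":0},
    {"linear":[0,0,0.03],"turn":0},
    {"linear":[0,0,0.025],"turn":0},
    {"linear":[0,0,0.02],"turn":0},
    {"linear":[0,0,0.018],"turn":0},
    {"linear":[0,0,0.015],"turn":0},
    {"linear":[0,0,0.01],"turn":0},
    {"linear":[0,0,0.006],"turn":0},
    {"linear":[0,0,0],"turn":0},
  ],
)

```text
t: 15.9
ee_pos: [504.8, 333.8, 71.1]
orientation: [-0.338, -3.123, 0.001]
ft_force: [-0.3, 0.0, 0.1]
width: 88.1
grasp_force: 0.0
```

>>> arm_command(
  series=[
    {"linear":[0,0,0],"turn":0},
    {"linear":[0,0,0],"turn":0},
    {"linear":[0,0,0],"turn":0},
    {"linear":[0,0,0],"turn":0},
    {"linear":[0,0,0],"turn":0},
    {"linear":[0,0,0],"turn":0},
    {"linear":[0,0,0],"turn":0},
    {"linear":[0,0,0],"turn":0},
    {"linear":[0,0,0],"turn":0},
  ],
  jaw=-1,
)

```text
t: 16.8
ee_pos: [505.3, 334.0, 72.0]
orientation: [0.337, 3.123, 0.0]
ft_force: [-0.6, 0.5, 5.3]
width: 53.9
grasp_force: 30.0
```

>>> arm_command(
  series=[
    {"linear":[0,0,-0.003],"turn":0},
    {"linear":[0,0,-0.005],"turn":0},
    {"linear":[0,0,-0.006],"turn":0},
    {"linear":[0,0,-0.006],"turn":0},
    {"linear":[0,0,-0.005],"turn":0},
    {"linear":[0,0,0],"turn":0},
    {"linear":[0,0,0],"turn":0},
  ],
)

```text
t: 17.5
ee_pos: [505.2, 334.0, 96.9]
orientation: [0.337, 3.123, 0.0]
ft_force: [1.0, -1.1, 0.3]
width: 54.0
grasp_force: 30.0
```

>>> arm_command(
  series=[
    {"linear":[0.003,0,0],"turn":0},
    {"linear":[0.003,0,0],"turn":0},
    {"linear":[0.003,0,0],"turn":0},
    {"linear":[0.003,0,0.0002],"turn":0},
    {"linear":[0.003,0,0.0004],"turn":0},
    {"linear":[0.003,0,0.0006],"turn":0},
    {"linear":[0.003,0,0.0007],"turn":0},
    {"linear":[0.002,0,0.0006],"turn":0},
    {"linear":[0,0,0],"turn":0},
  ],
)

```text
t: 18.4
ee_pos: [484.4, 339.0, 95.0]
orientation: [0.335, 3.12, 0.002]
ft_force: [5.1, -3.3, 3.4]
width: 53.7
grasp_force: 30.0
```

```bash
python3 - <<'E'
from h import *
np.set_printoptions(precision=2,suppress=True)
o=ctrl.get_obs();print(o["ee_pos"],R(o["orientation"])[:,2],o["ft_force"],o["moment"])
S,s=snap("scene","s7");W,w=snap("wrist","w7");pickle.dump((W,S),open("s7.pkl","wb"))
def c(i,u,v,w,h,W,H): return cv2.resize(i[v:v+h,u:u+w],(W,H),interpolation=cv2.INTER_CUBIC)
cv2.imwrite("pics/m7.png",np.vstack([c(s,335,220,80,60,560,420),]))
cv2.imwrite("pics/m7.png",np.hstack([c(s,340,220,64,80,400,500),c(w,200,200,160,200,400,500)]))
E
```

```text
[484.43 339.04  95.03] [ 0.  0. -1.] [ 5.05 -3.3   3.35] [-0.65 -1.34 -0.02]
```

View pics/m7.png

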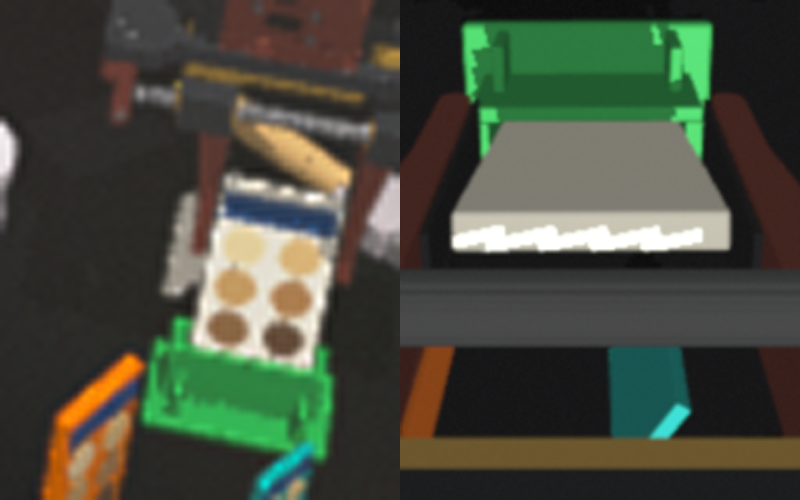

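>>> arm_command(
  series=[
    {"linear":[0.0032,0,0.0009],"turn":0},
    {"linear":[0.0032,0,0.0012],"turn":0},
    {"linear":[0.003,0,0.0015],"turn":0},
    {"linear":[0.003,0,0.0018],"turn":0},
    {"linear":[0.003,0,0.0021],"turn":0},
    {"linear":[0.0028,0,0.0023],"turn":0},
    {"linear":[0.0028,0,0.0024],"turn":0},
    {"linear":[0,0,0],"turn":0},
    {"linear":[0,0,0],"turn":0},
  ],
)

```text
t: 19.4
ee_pos: [461.5, 343.4, 81.7]
orientation: [-0.336, -3.123, 0.001]
ft_force: [1.4, 1.7, 3.5]
width: 53.4
grasp_force: 30.0
```

```bash
cat >> h.py <<'E'
def backface(W,d=23.,show=True):
    """fit tilt (about tool y) and grip offset along card from the wrist image: grey back face+top edge silhouette columns/rows"""
    w=np.array(W["frame"],np.uint8);hsv=cv2.cvtColor(w,cv2.COLOR_BGR2HSV)
    m=((hsv[...,1]<60)&(hsv[...,2]>95)).astype(np.uint8)
    m[:, :200]=0;m[:,360:]=0;m[312:]=0
    n,l,st,_=cv2.connectedComponentsWithStats(m)
    i=1+np.argmax(st[1:,4]);return (l==i).astype(np.uint8),w
E
python3 - <<'E'
from h import *
np.set_printoptions(precision=2,suppress=True)
o=ctrl.get_obs();print(o["ee_pos"],o["ft_force"],o["moment"],o["width"])
for W in (pickle.load(open("s7.pkl","rb"))[0],snap("wrist","w8")[0]):
    m,w=backface(W)
    for r in range(220,312,4):
        x=np.nonzero(m[r])[0]
        if len(x): print(r,x.min(),x.max(),w[r,277,:],end="; ")
    print()
pickle.dump(W,open("s8.pkl","wb"))
E
```

```text
[461.53 343.36  81.71] [1.44 1.68 3.54] [ 0.18 -0.43  0.07] 53.35815746552872
252 239 313 [113 124 126]; 256 237 314 [113 124 126]; 260 236 316 [113 124 126]; 264 233 320 [113 124 126]; 268 231 322 [113 124 126]; 272 228 324 [113 124 126]; 276 226 326 [115 125 126]; 280 224 328 [115 125 127]; 284 222 331 [135 147 149]; 288 220 331 [181 198 201]; 292 221 331 [254 255 254]; 296 220 331 [254 255 255]; 300 222 306 [151 164 164];
```

>>> arm_command(
  series=[
    {"linear":[0,0,-0.004],"turn":0},
    {"linear":[0,0,-0.01],"turn":0},
    {"linear":[0,0,-0.016],"turn":0},
    {"linear":[0,0,-0.02],"turn":0},
    {"linear":[0,0,-0.02],"turn":0},
    {"linear":[0,0,-0.012],"turn":0},
    {"linear":[0,0,-0.006],"turn":0},
    {"linear":[0,0,0],"turn":0},
  ],
)

```text
t: 20.25
ee_pos: [462.2, 343.4, 170.6]
orientation: [0.337, 3.123, 0.001]
ft_force: [-0.2, 0.0, -0.5]
width: 53.3
grasp_force: 30.0
```

```bash
python3 - <<'E'
from h import *
np.set_printoptions(precision=2,suppress=True)
o=ctrl.get_obs();print(o["ee_pos"],o["ft_force"],o["moment"],o["width"])
W,w=snap("wrist","w9");S,s=snap("scene","s9");pickle.dump((W,S),open("s9.pkl","wb"))
def c(i,u,v,w,h,W,H): return cv2.resize(i[v:v+h,u:u+w],(W,H),interpolation=cv2.INTER_CUBIC)
p=proj(S,[o["ee_pos"]])[0].astype(int);print(p)
cv2.imwrite("pics/m9.png",np.hstack([c(s,p[0]-32,p[1]-40,64,80,400,500),c(w,200,200,160,200,400,500)]))
E
```

```text
[462.16 343.38 170.62] [-0.2   0.02 -0.46] [ 0.02 -0.15 -0.02] 53.340250928174164
[389 228]
```

View pics/m9.png

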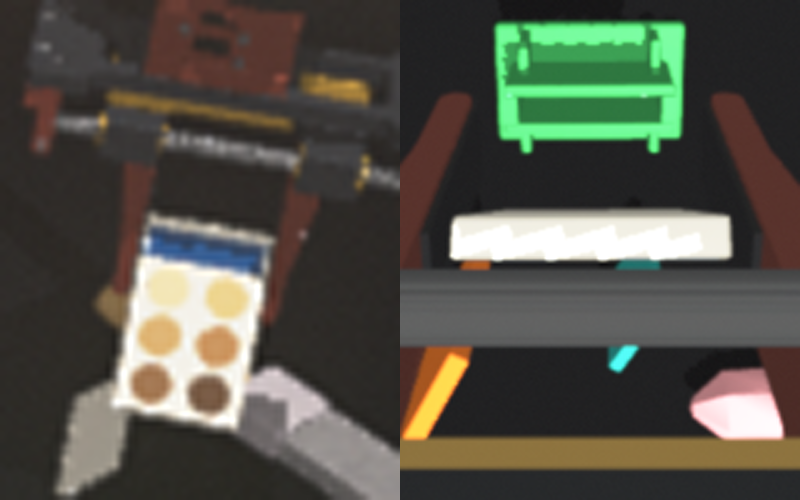

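```bash
cat >> h.py <<'E'
from scipy.optimize import least_squares
def cardpts(o,th,d,roll=0):
    # corner points of card: TFL.. in world. tilt th about tool y, grip d above centre
    M=R(o["orientation"]);x,y=M[:,0],M[:,1];z=np.array([0,0,1.])
    u=np.sin(th)*x+np.cos(th)*z; n=-np.cos(th)*x+np.sin(th)*z
    c=o["ee_pos"]-d*u
    return c,u,n,y
E
python3 - <<'E'
from h import *
np.set_printoptions(precision=1,suppress=True)
W,S=pickle.load(open("s9.pkl","rb"));o=ctrl.get_obs()
k=lambda x,y:(357+x/6.25,188+y/6.25)
kw=lambda x,y:(200+(x-400)/2.5,200+y/2.5)
for d in(23,):
  for th in np.radians([20,25,30,35,40]):
    c,u,n,y=cardpts(o,th,d)
    f=[c+s*27*y+v*43*u+4*n for v in(1,-1) for s in(-1,1)]
    b=[c+s*27*y+43*u+q*4*n for q in (-1,1) for s in(-1,1)]
    print(np.degrees(th),(proj(S,f)-[357,188]).ravel()*6.25,"| W rows back/front",proj(W,b).ravel())
print("seen W back row",kw(453,216),kw(730,216),"front",kw(450,258),kw(732,260))
s=np.array(S["frame"],np.uint8);w=np.array(W["frame"],np.uint8)
print(w[278:310,277,1])
g=cv2.cvtColor(s,6)
for r in range(218,262,2): print(r,g[r,370:404])
E
```

```text
20.0 [145.6 204.4 270.6 226.5 110.7 386.  232.9 409.5] | W rows back/front [219.9 268.1 333.  267.8 219.8 285.  333.2 284.8]
25.0 [145.8 202.8 270.6 224.9 110.5 388.7 233.2 412.3] | W rows back/front [220.1 264.3 332.8 264.1 219.7 281.4 333.3 281.2]
29.999999999999996 [146.  201.6 270.6 223.6 110.5 390.3 233.8 414.1] | W rows back/front [220.4 260.6 332.5 260.4 219.7 277.7 333.3 277.5]
35.0 [146.  200.7 270.5 222.7 110.6 390.9 234.5 414.7] | W rows back/front [220.7 257.  332.2 256.8 219.7 273.9 333.2 273.7]
40.0 [146.1 200.1 270.3 222.1 111.  390.3 235.5 414.3] | W rows back/front [221.1 253.6 331.8 253.4 219.8 270.1 333.1 269.8]
seen W back row (221.2, 286.4) (332.0, 286.4) front (220.0, 303.2) (332.8, 304.0)
[ 32  33  33  33  37  67 119 154 178 220 235 238 239 242 253 255 255 255
 255 255 255 255 249 243 233 189  75  33  35  48  67  70]
218 [43 45 44 46 44 43 50 64 64 64 64 54 45 43 43 44 45 44 44 45 43 44 43 43
 44 44 43 43 43 45 43 43 48 60]
220 [44 44 44 44 44 44 52 63 64 63 58 45 42 44 43 44 44 45 46 44 44 43 46 43
 44 45 43 42 43 42 45 43 51 63]
222 [ 45  46  43  45  44  45  
[... 2129 characters left out ...]
51 149 173 248 248 246 242 222 182 180 208 242 244 244 243 157
  98  96  98  96 102 168 246 219 120 103 105 106 123 123 134 191]
254 [150 150 149 149 148 149 143 112  70  93 127 130 131 155 194 226 250 248
 243 218 186 202 243 246 247 150 106 109 111 108 108 106 120 196]
256 [151 150 149 150 149 151 147  72  41  41  42  39  41  40  41  43  45  47
  56  81 101 129 134 143 178 110 101 103 105 109 111 113 126 184]
258 [150 150 149 149 149 148 124  54  39  43  45  45  43  43  43  42  42  43
  42  42  41  41  39  38  43  58  83 103 105 104 107 116 118 143]
260 [150 149 149 149 150 147  82  42  40  44  44  44  43  43  42  42  42  42
  42  42  43  42  40  41  40  40  42  45  61  85 108 102  93  92]
```

```bash
cat >> h.py <<'E'
def fitcard(o,W,S,wb,wf,sc,p0=(0.5,0,0,0)):
    # wb,wf: wrist rows of top-back / top-front edge at mid; sc: scene TL-back,TR-back,BL-front,BR-front (u,v)
    x=R(o["orientation"])[:,0]
    def model(p):
        c,u,n,y=cardpts(o,p[0],23); c=c+p[1]*x+[0,0,p[2]]+p[3]*y
        r=[]
        if wb is not None:
            r+=[2*(proj(W,[c+43*u-4*n])[0][1]-wb),2*(proj(W,[c+43*u+4*n])[0][1]-wf)]
        if sc is not None:
            q=proj(S,[c-27*y+43*u-4*n,c+27*y+43*u-4*n,c-27*y-43*u+4*n,c+27*y-43*u+4*n]); r+=list((q-np.array(sc)).ravel())
        return np.array(r)
    s=least_squares(model,p0); return s.x,s.fun
E
python3 - <<'E'
from h import *
np.set_printoptions(precision=2,suppress=True)
W,S=pickle.load(open("s9.pkl","rb"));o=ctrl.get_obs()
sc=[(380,221.7),(400,225.5),(374.7,252.8),(395,256.6)]
for wb in (285,286.5):
    p,r=fitcard(o,W,S,wb,303.4,sc);print(np.degrees(p[0]),p[1:],r)
    c,u,n,y=cardpts(o,p[0],23);print(c+p[1]*R(o["orientation"])[:,0]+[0,0,p[2]]-o["ee_pos"])
E
```

```text
35.26288050639487 [-13.48   3.84   0.46] [ 1.08 -1.03  0.27  0.06  0.27 -0.19 -0.08 -0.31 -0.33 -0.23]
[ 26.14  -5.7  -14.96]
41.37868483061875 [-15.73   4.88   0.24] [-0.25  0.24  0.13  0.39  0.13  0.16 -0.09 -0.25 -0.19 -0.14]
[ 30.22  -6.6  -12.41]
```

>>> arm_command(
  series=[
    {"linear":[0,0,-0.004],"turn":0.06},
    {"linear":[0,0,-0.007],"turn":0.12},
    {"linear":[0,0,-0.007],"turn":0.14},
    {"linear":[0,0,-0.007],"turn":0.14},
    {"linear":[0,0,-0.007],"turn":0.14},
    {"linear":[0,0,-0.007],"turn":0.14},
    {"linear":[0,0,-0.007],"turn":0.14},
    {"linear":[0,0,-0.007],"turn":0.14},
    {"linear":[0,0,-0.005],"turn":0.12},
    {"linear":[0,0,-0.002],"turn":0.064},
  ],
)

```text
t: 21.35
ee_pos: [461.8, 343.1, 229.3]
orientation: [-2.051, -2.379, 0.002]
ft_force: [-0.5, 0.6, -0.3]
width: 53.7
grasp_force: 30.0
```

```bash
python3 - <<'E'
from h import *
np.set_printoptions(precision=2,suppress=True)
o=ctrl.get_obs();M=R(o["orientation"]);print(o["ee_pos"],M[:,0],o["width"])
S,s=snap("scene","s10");pickle.dump((o,S),open("s10.pkl","wb"))
cc=ray(S,280,210)[0];v=cc-o["ee_pos"];print("cam heading",np.degrees(np.arctan2(v[1],v[0])),"y heading",np.degrees(np.arctan2(M[1,1],M[0,1])))
c,u,n,y=cardpts(o,.66,23);c=c-14.5*M[:,0]+[0,0,4.3]
print(proj(S,[c+t*y+a*u+b*n for t in(-27,27) for a in (-43,43) for b in(-4,4)]),proj(S,[o["ee_pos"]]))
p=proj(S,[c])[0].astype(int);g=cv2.cvtColor(s,6)
print(p)
for r in range(p[1]-20,p[1]+24): print(r,' '.join("%3d"%q for q in g[r,p[0]-18:p[0]+20]))
E
```

```text
[461.84 343.12 229.31] [-0.15  0.99 -0.  ] 53.708427482123014
cam heading -15.29620807201752 y heading 8.460740877849004
[[368.64 221.05]
 [366.68 219.69]
 [391.34 200.21]
 [389.39 198.75]
 [373.78 232.75]
 [371.76 231.37]
 [397.53 211.47]
 [395.52 209.98]] [[392.85 211.2 ]]
[381 215]
195  42  43  41  42  41  41  41  41  41  39  43  42  40  41  41  40  41  42  41  42  41  41  40  42  52  57  45  43  45  53  65  63  52  44  50  64  64  71
196  41  41  41  40  41  41  42  40  41  40  42  40  42  41  41  42  40  41  42  41  39  41  41  43  51  54  43  43  42  47  51  61  56  44  44  54  62  66
197  41  42  41  42  40  41  41  40  41  42  40  41  41  40  42  42  40  42  42  40  42  40  40  44  51  52  43  43  41  45  66 107 100  62  44  49  55  61
198  41  42  41  42  42  42  42  42  40  40  41  41  40  40  40  42  41  40  42  41  40  40  41  46  52  48  43  41  43  55  88 102  86  56  47  48  49  54
199  42  42  42  40  42  42  41  41  42  40  41  40  41  40  41  40  40  40  40  40  39  40  40  47  52  46  52  48  43  62 105  78  64  50  46  49  49  51
200  42  41  42  40  41  41  40  4
[... 5349 characters left out ...]
  41  40  41  41  40  39  41  40  39  38  39  39  38  41  38  38  38  39  40
235  38  39  37  37  39  37  35  37  39  58 100 106 107 109 105  77  52  39  37  40  40  40  41  39  40  40  40  40  39  38  40  40  38  40  39  38  39  38
236  39  38  37  37  38  38  39  36  43  75 103 107 108 108 107 102  94  64  43  38  39  40  39  40  41  40  39  42  38  39  38  40  40  40  38  40  37  39
237  40  39  38  39  39  39  38  38  40  66  96 104 107 107 107 109 107  99  78  54  41  39  38  40  41  41  40  40  38  40  39  39  40  40  38  38  38  38
238  40  38  39  37  37  37  39  38  36  44  69  96 102 106 106 108 109 108 102  94  64  45  39  39  39  42  40  40  39  40  39  40  38  39  39  40  39  38
```

```bash
python3 - <<'E'
from h import *
np.set_printoptions(precision=2,suppress=True)
o,S=pickle.load(open("s10.pkl","rb"));M=R(o["orientation"]);x=M[:,0]
for th in (26,28,30,32,34,36,38):
    c,u,n,y=cardpts(o,np.radians(th),23);c=c-14*x+[0,0,4]
    r=[]
    for t,b in((27,-4),(-27,4)):
        q=proj(S,[c+t*y-43*u+b*n,c+t*y+43*u+b*n]);r+=[(q[1,0]-q[0,0])/(q[0,1]-q[1,1])]
    print(th,r)
# fit position+tilt to line/corner observations
obs=[(27,-43,-4,377.6,234.0),(-27,-43,4,370.2,221.5)]
lines=[(27,-4,[(391,219),(387,223),(382.3,229),(378.4,233)]),(-27,4,[(382.5,206.5),(378.2,211),(373,217.0)])]
def res(p):
    c,u,n,y=cardpts(o,p[0],23);c=c+p[1]*x+[0,0,p[2]];r=[]
    for t,a,b,U,V in obs: r+=list(proj(S,[c+t*y+a*u+b*n])[0]-[U,V])
    for t,b,P in lines:
        q=proj(S,[c+t*y-43*u+b*n,c+t*y+43*u+b*n]);d=q[1]-q[0];d/=np.linalg.norm(d)
        r+=[d[0]*(v-q[0,1])-d[1]*(uu-q[0,0]) for uu,v in P]
    return r
s=least_squares(res,[.6,-14,4]);print(np.degrees(s.x[0]),s.x[1:],s.fun)
E
```

```text
26 [np.float64(0.7887927743382308), np.float64(0.7617568646295856)]
28 [np.float64(0.839165903771757), np.float64(0.8114006099830154)]
30 [np.float64(0.8912882950893237), np.float64(0.86277693177205)]
32 [np.float64(0.9453865384270238), np.float64(0.9161106012933138)]
34 [np.float64(1.0017147495900343), np.float64(0.9716538315694432)]
36 [np.float64(1.060559777579838), np.float64(1.029691483527765)]
38 [np.float64(1.1222475398409948), np.float64(1.0905474045787)]
29.125168916648292 [-12.05   4.51] [-0.07  0.03 -0.16 -0.23  0.3  -0.09  0.3  -0.02  0.03 -0.36 -0.48]
```

```bash
python3 - <<'E'
from h import *
np.set_printoptions(precision=1,suppress=True)
s=pickle.load(open("s0.pkl","rb"));S,T=s["scene"],s["top"]
for n,im,(x,y,w,h),z in(("top",T,(176,244,28,24),40),("scene",S,(360,240,24,34),40)):
    f=np.array(im["frame"])[y:y+h,x:x+w];print(n);print(f.max(-1))
W=pickle.load(open("s6.pkl","rb"))[0];w=np.array(W["frame"],np.uint8)
for p in((165+80,382-250),(188+80,354-250)): print([onz(W,*p,z) for z in(10,40,60)])
E
```

```text
top
[[ 32  35  33  33  33  35  33  32  33  34  34  35  33  33  34  32  33  36
   34  35  35  37  34  36  34  34  36  34]
 [ 34  31  36  31  33  33  33  36  37  32  36  35  31  32  37  38  36  33
   36  32  35  34  33  34  34  35  36  36]
 [ 35  34  34  34  36  32  34  31  36  36  34  34  34  36  34  31  35  35
   34  34  32  36  32  36  37  30  32  33]
 [ 36  34  36  33  32  37  35  31  35  33  33  33  37  32  34  38  34  33
   34  37  37  36  34  35  34  31  34  35]
 [ 32  35  33  34  34  35  37  33  33  36  33  34  33  33  32  33  32  35
   34  30  35  33  35  34  32  34  34  33]
 [ 33  35  36  35  33  34  36  36  33  33  36  33  36  35  34  33  36  35
   36  35  35  34  35  36  33  36  35  34]
 [ 35  35  32  32  36  30  38  34  32  36  35  35  31  35  30  32  35  32
   34  34  32  35  33  34  35  32  34  31]
 [ 34  35  32  35  33  35  34  37  32  31  32  29  27  14  10  13  20  30
   30  31  30  32  35  32  33  35  37  33]
 [ 36  32  33  36  32  35  31  35  32  33  29  24   6 108 255 124  82  42
   25  28  33  34  36  34  34  34  30  31]
 [ 33  37  32  36  35  37  32  36  34  28  
[... 4635 characters left out ...]
214 215 209]
 [ 49  48  49  48  50  48  47  48  46  45  68 154 213 213 210 210 210 210
  210 210 211 213 209 197]
 [ 50  50  48  49  49  49  48  54  90  54  85 189 216 214 212 208 211 210
  210 212 213 212 205 195]
 [ 49  48  48  50  47  47  48  89 187 112 111 217 217 214 207 177 209 212
  212 214 213 213 206 196]
 [ 47  49  49  48  49  49  47  98 189 145 133 227 213 196 182 175 196 209
  213 214 213 214 212 203]
 [ 49  48  48  48  48  63  56 106 183 136 133 212 184 178 176 175 177 183
  196 214 214 215 210 198]]
[array([428.3, 302.9,  10. ]), array([427.9, 306.2,  40. ]), array([427.7, 308.4,  60. ])]
[array([402. , 338.2,  10. ]), array([403.8, 338.6,  40. ]), array([404.9, 338.9,  60. ])]
```

>>> arm_command(
  series=[
    {"linear":[-0.012,0.0013,0],"turn":0},
    {"linear":[-0.024,0.0013,0],"turn":0},
    {"linear":[-0.03,0.0013,0],"turn":0},
    {"linear":[-0.03,0.0013,0],"turn":0},
    {"linear":[-0.03,0.0013,0],"turn":0},
    {"linear":[-0.03,0.0013,0],"turn":0},
    {"linear":[-0.03,0.0013,0.01],"turn":0},
    {"linear":[-0.026,0.0013,0.02],"turn":0},
    {"linear":[-0.018,0.0013,0.025],"turn":0},
    {"linear":[-0.008,0.0013,0.025],"turn":0},
  ],
)

```text
t: 22.4
ee_pos: [510.8, 107.7, 148.8]
orientation: [-2.046, -2.384, 0.001]
ft_force: [0.5, 0.7, -0.9]
width: 53.9
grasp_force: 30.0
```

>>> arm_command(
  series=[
    {"linear":[0,0,0.025],"turn":0},
    {"linear":[0,0,0.022],"turn":0},
    {"linear":[0,0,0.018],"turn":0},
    {"linear":[0,0,0.013],"turn":0},
    {"linear":[0,0,0.006],"turn":0},
    {"linear":[0,0,0.003],"turn":0},
    {"linear":[0,0,0],"turn":0},
  ],
)

```text
t: 23.1
ee_pos: [511.1, 110.0, 63.1]
orientation: [2.046, 2.384, 0.0]
ft_force: [-0.1, 0.7, -0.1]
width: 53.9
grasp_force: 30.0
```

>>> arm_command(
  series=[
    {"linear":[0,0,0.003],"turn":0},
    {"linear":[0,0,0.002],"turn":0},
    {"linear":[0,0,0.002],"turn":0},
    {"linear":[0,0,0],"turn":0},
    {"linear":[0,0,0],"turn":0},
  ],
)

```text
t: 23.6
ee_pos: [511.0, 110.0, 56.1]
orientation: [2.046, 2.384, 0.0]
ft_force: [-0.5, -0.7, -0.8]
width: 53.8
grasp_force: 30.0
```

>>> arm_command(
  series=[
    {"linear":[0.0,0,0.001],"turn":0},
    {"linear":[0.002,0,0.0015],"turn":0},
    {"linear":[0.003,0,0.0015],"turn":0},
    {"linear":[0.003,0,0.002],"turn":0},
    {"linear":[0.003,0,0.002],"turn":0},
    {"linear":[0,0,0],"turn":0},
  ],
)

```text
t: 24.2
ee_pos: [509.6, 121.3, 47.9]
orientation: [2.046, 2.384, 0.001]
ft_force: [0.6, -0.6, 3.7]
width: 53.6
grasp_force: 30.0
```

```bash
cat > tilt.py <<'E'
from h import *
np.set_printoptions(precision=1,suppress=True)
o=ctrl.get_obs();M=R(o["orientation"]);x=M[:,0];print(o["ee_pos"],o["ft_force"])
S,s=snap("scene");pickle.dump((o,S),open("st.pkl","wb"))
g=cv2.cvtColor(s,6).astype(float)
c,u,n,y=cardpts(o,np.radians(35),23);c=c-12*x+[0,0,4]
q=proj(S,[c+27*y-43*u-4*n,c+27*y+10*u-4*n]);print(q)
pts=[]
for r in range(int(q[0,1])-16,int(q[0,1])+6):
    row=g[r];a=int(q[0,0])-20
    b=[i for i in range(a,a+50) if row[i]>85 and row[i+1]<=85]
    print(r,[round(i+(row[i]-85)/(row[i]-row[i+1]),1) for i in b],' '.join("%d"%k for k in row[a+5:a+50]))
E
python3 tilt.py
```

```text
[509.6 121.3  47.9] [ 0.6 -0.6  3.7]
[[290.2 288.9]
 [301.5 277.4]]
272 [np.float64(303.8)] 38 39 37 39 36 39 37 37 37 38 66 125 154 153 171 170 152 156 183 157 135 119 112 112 112 110 104 108 137 72 64 65 66 65 62 63 63 55 49 47 47 45 46 45 45
273 [np.float64(303.9)] 38 38 39 36 38 35 37 38 36 61 129 151 117 111 144 193 166 174 209 187 138 118 111 113 120 135 144 155 156 73 58 61 62 62 61 62 62 48 40 40 39 41 42 39 40
274 [np.float64(303.7)] 37 39 38 38 37 38 38 36 45 101 177 123 103 106 151 214 213 190 152 139 115 121 114 121 135 152 161 161 137 67 56 61 61 61 60 61 61 48 40 40 40 39 40 39 40
275 [np.float64(302.8)] 37 37 38 37 38 38 38 35 55 121 162 111 101 118 189 219 216 161 130 126 110 132 128 137 151 160 158 131 76 56 59 61 61 61 61 62 60 43 35 38 39 40 39 41 41
276 [np.float64(301.5)] 40 39 37 36 37 37 38 37 46 97 136 105 111 151 215 219 197 138 127 132 158 138 139 155 161 155 106 65 42 55 61 62 62 60 61 62 61 43 36 38 41 40 39 39 39
277 [np.float64(300.4)] 38 37 39 37 38 37 37 36 36 77 158 130 167 208 218 215 163 129 126 143 193 143 154 162 156 106 53 34 40 58 61 61 61 62 61
[... 1948 characters left out ...]
 38 37 37 38 35 38 38 37 37 37 35 36 38 34 35 35 37 35 35 36 31 33 32 34 31 31 32 31 31 32 33 31 33 32 32 34 32 30 32 33 32 34 34 35
290 [] 38 36 38 37 38 37 37 36 38 37 36 35 34 37 35 35 34 36 36 35 35 31 32 33 32 32 32 32 32 32 31 31 32 32 31 31 30 32 31 32 30 32 32 35 38
291 [] 38 39 37 36 38 37 36 37 36 36 36 38 37 36 36 37 35 36 36 37 35 30 32 31 33 31 30 31 32 32 30 30 32 31 31 31 32 32 33 33 33 32 33 32 37
292 [] 39 37 38 35 38 36 38 36 39 38 36 36 37 35 37 36 36 34 36 35 35 32 33 32 32 30 31 35 33 31 31 35 35 33 34 35 35 36 36 36 37 34 36 35 37
293 [] 37 37 36 38 37 37 37 36 37 37 36 37 36 35 37 35 35 36 36 36 37 35 35 34 35 35 34 36 34 35 35 36 36 35 36 35 37 35 37 36 35 36 36 37 36
```

```bash
cat > tilt2.py <<'E'
from h import *
np.set_printoptions(precision=1,suppress=True)
def run(o,S,thr=85,span=13):
    M=R(o["orientation"]);x=M[:,0]
    g=cv2.cvtColor(np.array(S["frame"],np.uint8),6).astype(float)
    c,u,n,y=cardpts(o,np.radians(36),23);c=c-12*x+[0,0,4]
    q=proj(S,[c+27*y-43*u-4*n])[0];pts=[]
    for r in range(int(q[1])-span,int(q[1])+1):
        a=int(q[0])-12
        b=[i for i in range(a,a+40) if g[r,i]>thr and g[r,i+1]<=thr]
        if b: i=b[-1];pts.append((r,i+(g[r,i]-thr)/(g[r,i]-g[r,i+1])))
    p=np.array(pts);k=np.polyfit(p[:,0],p[:,1],1);print("slope",-k[0],"resid",np.abs(np.polyval(k,p[:,0])-p[:,1]).max(),len(p))
    def f(t):
        c,u,n,y=cardpts(o,t[0],23);c=c-12*x+[0,0,4]
        q=proj(S,[c+27*y-43*u-4*n,c+27*y-5*u-4*n]);return (q[1,0]-q[0,0])/(q[0,1]-q[1,1])+k[0]
    print("tilt",np.degrees(least_squares(f,[.6]).x[0]))
if __name__=="__main__":
    import sys
    if len(sys.argv)>1: run(*pickle.load(open(sys.argv[1],"rb")))
    else:
        o=ctrl.get_obs();S,_=snap("scene");pickle.dump((o,S),open("st.pkl","wb"));print(o["ee_pos"],o["ft_force"],o["width"]);run(o,S)
E
python3 tilt2.py s10.pkl; python3 tilt2.py st.pkl
```

```text
slope 0.8820671720525358 resid 0.20641333561707143 14
tilt 29.610175518449505
slope 1.1097630895528736 resid 0.16296812172237196 14
tilt 38.813148450086274
```

>>> arm_command(
  series=[
    {"linear":[0.002,0,0.0015],"turn":0},
    {"linear":[0.002,0,0.0015],"turn":0},
    {"linear":[0.001,0,0.001],"turn":0},
    {"linear":[0,0,0],"turn":0},
  ],
)

```text
t: 24.65
ee_pos: [508.7, 126.0, 43.9]
orientation: [2.046, 2.384, 0.0]
ft_force: [1.3, 0.9, 3.2]
width: 53.7
grasp_force: 30.0
```

>>> arm_command(
  series=[
    {"linear":[0,0,-0.005],"turn":0},
    {"linear":[0,0,-0.01],"turn":0},
    {"linear":[0,0,-0.02],"turn":0},
    {"linear":[0,0,-0.025],"turn":0},
    {"linear":[0,0,-0.025],"turn":0},
    {"linear":[0,0,-0.02],"turn":0},
    {"linear":[0,0,-0.01],"turn":0},
    {"linear":[0,0,-0.005],"turn":0},
    {"linear":[0,0,0],"turn":0},
  ],
)

```text
t: 25.55
ee_pos: [508.5, 125.8, 164.2]
orientation: [2.046, 2.383, 0.001]
ft_force: [-0.1, 0.7, -1.7]
width: 53.7
grasp_force: 30.0
```

```bash
python3 tilt2.py
```

```text
[508.5 125.8 164.2] [-0.1  0.7 -1.7] 53.68160364000811
slope 1.1345697838815731 resid 0.2803118737778618 13
tilt 40.87807427668622
```

>>> arm_command(
  series=[
    {"linear":[-0.006,0.0024,0],"turn":0},
    {"linear":[-0.014,0.0056,0],"turn":0},
    {"linear":[-0.022,0.0087,0],"turn":0},
    {"linear":[-0.026,0.0103,0],"turn":0},
    {"linear":[-0.03,0.0118,0],"turn":0},
    {"linear":[-0.028,0.011,0],"turn":0},
    {"linear":[-0.022,0.0087,0],"turn":0},
    {"linear":[-0.014,0.0056,0],"turn":0},
    {"linear":[-0.008,0.0031,0],"turn":0},
    {"linear":[-0.0026,0.001,0],"turn":0},
  ],
)

```text
t: 26.6
ee_pos: [602.2, -35.2, 163.5]
orientation: [-2.047, -2.382, 0.001]
ft_force: [-1.0, 0.2, -0.7]
width: 53.2
grasp_force: 30.0
```

>>> arm_command(
  series=[
    {"linear":[0,0,0],"turn":-0.04},
    {"linear":[0,0,0],"turn":-0.08},
    {"linear":[0,0,0],"turn":-0.1},
    {"linear":[0,0,0],"turn":-0.12},
    {"linear":[0,0,0],"turn":-0.12},
    {"linear":[0,0,0],"turn":-0.08},
    {"linear":[0,0,0],"turn":-0.04},
    {"linear":[0,0,0],"turn":-0.02},
    {"linear":[0,0,0],"turn":0},
    {"linear":[0,0,0],"turn":0},
  ],
)

```text
t: 27.6
ee_pos: [602.0, -34.1, 164.0]
orientation: [-1.251, -2.882, -0.0]
ft_force: [0.6, -0.3, 0.4]
width: 53.8
grasp_force: 30.0
```

```bash
python3 - <<'E'
from h import *
np.set_printoptions(precision=2,suppress=True)
o=ctrl.get_obs();M=R(o["orientation"]);x=M[:,0];print(o["ee_pos"],np.degrees(np.arctan2(x[1],x[0])),M[:,2],o["width"],o["grasp_force"])
S,s=snap("scene","s11");T,t=snap("top","t11");W,w=snap("wrist","w11")
a=dot(S,(180,270,60,50));print(a,onz(S,*a[:2],26))
g=cv2.cvtColor(w,6);print("W col",[(r,int(g[r,277])) for r in range(276,310)])
# compare model outline with the scene: overlay
th=np.radians(42);c,u,n,y=cardpts(o,th,0);c=o["ee_pos"]+[0,0,19]-42*u
P=proj(S,[c+a*27*y+b*43*u+4*n for a,b in((-1,1),(1,1),(1,-1),(-1,-1))])
print("center",c,"normal",n,"to lens",(lambda v:v/np.linalg.norm(v))(np.array([751,-194,325])-c));print(P)
k=5;x0,y0=int(P[:,0].mean())-60,int(P[:,1].mean())-40
big=cv2.resize(s[y0:y0+90,x0-60:x0+100],None,fx=k,fy=k,interpolation=cv2.INTER_CUBIC)
cv2.polylines(big,[np.int32((P-[x0-60,y0])*k+k/2)],True,(0,255,255),1);cv2.imwrite("pics/m11.png",big)
E
```

```text
[601.97 -34.11 163.98] 133.06464405880678 [-0.  0. -1.] 53.785373106713855 29.999340176582336
(np.float64(200.7875), np.float64(292.27734375), np.int64(12)) [ 608.96 -164.66   26.  ]
W col [(276, 60), (277, 61), (278, 61), (279, 60), (280, 61), (281, 61), (282, 60), (283, 62), (284, 101), (285, 221), (286, 255), (287, 255), (288, 255), (289, 255), (290, 255), (291, 255), (292, 255), (293, 255), (294, 255), (295, 255), (296, 255), (297, 255), (298, 255), (299, 255), (300, 255), (301, 255), (302, 254), (303, 232), (304, 153), (305, 148), (306, 112), (307, 110), (308, 115), (309, 119)]
center [621.16 -54.64 151.76] normal [ 0.51 -0.54  0.67] to lens [ 0.5  -0.54  0.67]
[[240.53 243.23]
 [253.18 254.02]
 [234.94 282.76]
 [222.93 271.16]]
```

View pics/m11.png

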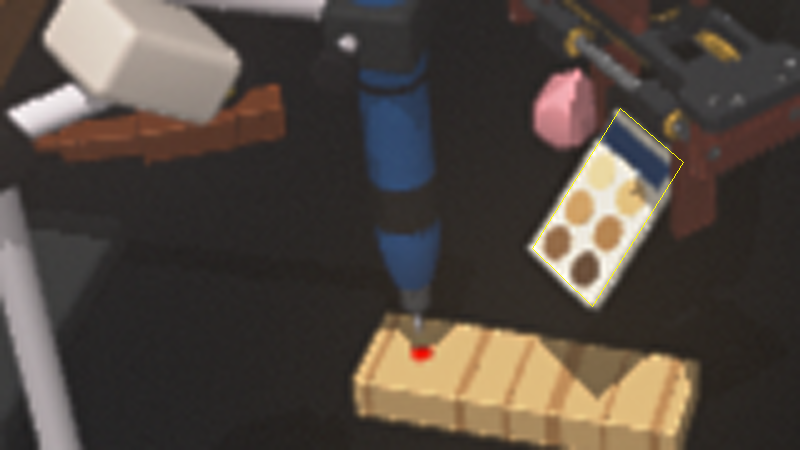

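```bash
python3 -c "
from workcell import ctrl
print(ctrl.close_job())"
```

```text
the job is handed in; nothing more can be done
None
```

I handed the job in at about 28 s of the 64 s. The red dot is about 2 mm from directly under the bit tip. The card is gripped still about 9 cm above the undotted half of the slab, heading up, leaned back about 42° and facing my estimate of the lens position; the hand-in call returned no verdict.

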